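# Re-rack the reagent bottles in reverse order

### The arm

A 7-joint arm with a two-finger parallel gripper is mounted at the origin on the work surface. World frame = base frame: x ahead of the robot, y to its left, z up, the work surface at z = 0. Lengths are in m, angles in rad, forces in N, time in s.
With the tool pointing down it reaches from about 0.35 to 0.9 m from the base axis. Payload 19.9 kg.
Tool frame: the origin (TCP) lies between the finger pads; the fingertips stand 19 mm ahead of it and the grasp point (between the pads) is the TCP; z points along the fingers, y is the line along which they close (so a half turn about z gives the same grasp; the last joint's range is limited). The gripper opens to 94 mm and grips with 3 to 60 N. Pads are 16 mm wide; open, the fingers measure 119 mm over their backs; the gripper's body (75 mm by 177 mm) begins 78 mm behind the grasp point.
Start: joints at [1.101, 0.417, -0.01, 1.614, 0.005, 1.111, -0.053], TCP at [0.26, -0.568, 0.224] pointing down, gripper open.
Joint ranges: [-2.81, 2.81], [-0.39, 2.02], [-1.27, 1.25], [0.06, 2.57], [-1.19, 4.33], [0.19, 2], [-2.82, 2.82]. Speed limits (rad/s): [1.89, 1.89, 2.39, 2.39, 3.01, 3.01, 3.01].

### API

Orientations are given as a 3x3 rotation matrix whose columns are the frame's x, y, z axes.
In Python, from rig import robot gives the robot as it stands. Calls block until the motion is done:
- robot.move_ptp(position, orientation): joint-space move of the TCP to a pose.
- robot.move_linear(position, velocity=0.15, frame=None, threshold=None): straight line of the TCP; frame=None keeps the orientation; velocity is the mean speed in m/s. With threshold (N) it stops when the force on the tool has changed by that much, and returns True; else False.
- robot.goto_joints(angles): joint-space move.
- robot.gripper_to(opening): finger opening in m; the grip force is fixed at half the most; returns when the fingers have stopped.
- robot.pause(seconds).
- robot.ik(position, orientation): joint angles nearest the present ones, or None.
- robot.get_state(): the state.
- robot.grab_frame(name): name is "scene" or "side" or "wrist"; returns the picture (480x640x3 uint8, red, green, blue); there is no depth.
- robot.camera_info(name): a dict with "fx", "fy", "cx", "cy" (pixels), "rvec" (rotation vector, rad) and "tvec" (3), from world to camera coordinates, as OpenCV has them. Camera axes: x right, y down, z forward; pixel columns grow to the right and rows downward; lengths in m; the calibration is good to about 2 mm. A picture is of the moment at which its call begins: read the wrist's pose just before it. camera_info takes no time and is no camera call; for the wrist camera it gives the pose at the moment of the call.
A pose or a line that the arm cannot do raises robot.PlanningError and nothing moves.
- robot.sign_off(): hands the job in; it is judged then, once.
The state is a dict: "time": time; "qpos": joint angles; "joint_vel": joint speeds; "effort": joint torques, N m; "ee_pos": TCP position; "tool_rot": TCP orientation; "force": force on the tool from outside, world axes, zero at the start; "moment": the same for the moment, N m; "opening": finger opening in m; "grasp_force": force on a finger pad.
Only numpy, scipy, OpenCV 4.12 (cv2) and the standard library are available. Lean on these libraries where they do the work, as an engineer would, in place of code of your own. Each camera call takes 0.05 s, during which the arm holds its last target. There are 200 camera calls.

### The job

Move the four amber reagent bottles from the wooden rack into the empty white rack, in reverse order: the bottle at the left end of the wooden rack goes to the right end of the white one, the second from the left to second from the right, and so on, one in each compartment. Set each down gently so that it stands upright on the compartment's floor, never tip one over, and leave the brush and the dish that lie by the racks where they are.

Things in the scene. Friction and masses are not known exactly. Their poses are not given: they have to be found in the camera images.
- old_rack: low light-wood bottle rack, 84 x 310 x 34 mm, full at the start, nearer or farther than the other. Four compartments, centres at x 0, y +112.5, +37.5, -37.5, -112.5 mm, each 74 (x) by 70 mm (y) inside; floor (cork) 9 mm, wall tops 34 mm above the origin; walls 5 mm. Fixed. Origin: centre of underside; z up, y along the row to the robot's left (yaw within 10 degrees)
- new_rack: low white plastic bottle rack, 84 x 310 x 34 mm, empty at the start. Four compartments, centres at x 0, y +112.5, +37.5, -37.5, -112.5 mm, each 74 (x) by 70 mm (y) inside; floor (cork) 9 mm, wall tops 34 mm above the origin; walls 5 mm. Fixed. Origin: centre of underside; z up, y along the row to the robot's left (yaw within 10 degrees)
- bottle_a: tall slim round bottle, 42 mm diameter, 124 mm tall, amber glass with a round blue screw cap fixed on top (34 mm diameter, the top 24 mm of the bottle; narrow 27 mm neck below it down to 36 mm from the top, then the shoulder), paper label, about 170 g, to be gripped by the cap. Origin: centre of its underside; z up
- bottle_b: short wide round bottle, 52 mm diameter, 94 mm tall, amber glass with a round blue screw cap fixed on top (34 mm diameter, the top 24 mm of the bottle; narrow 27 mm neck below it down to 36 mm from the top, then the shoulder), paper label, about 160 g, to be gripped by the cap. Origin: centre of its underside; z up
- bottle_c: square bottle, 44 x 44 mm, 108 mm tall, amber glass with a round blue screw cap fixed on top (34 mm diameter, the top 24 mm of the bottle; narrow 27 mm neck below it down to 36 mm from the top, then the shoulder), paper label, about 180 g, to be gripped by the cap. Origin: centre of its underside; z up
- bottle_d: conical bottle, 52 mm diameter at the foot, 114 mm tall, amber glass with a round blue screw cap fixed on top (34 mm diameter, the top 24 mm of the bottle; narrow 27 mm neck below it down to 36 mm from the top, then the shoulder), paper label, about 150 g, to be gripped by the cap. Origin: centre of its underside; z up
- pad_a: cork pad, 62 x 62 x 3 mm, fixed in the compartment of the old rack where bottle_a stands at the start; it stays there and so marks that bottle's first place. Origin: centre of its underside, 6 mm above the rack's origin
- pad_b: cork pad, 62 x 62 x 3 mm, fixed in the compartment of the old rack where bottle_b stands at the start; it stays there and so marks that bottle's first place. Origin: centre of its underside, 6 mm above the rack's origin
- pad_c: cork pad, 62 x 62 x 3 mm, fixed in the compartment of the old rack where bottle_c stands at the start; it stays there and so marks that bottle's first place. Origin: centre of its underside, 6 mm above the rack's origin
- pad_d: cork pad, 62 x 62 x 3 mm, fixed in the compartment of the old rack where bottle_d stands at the start; it stays there and so marks that bottle's first place. Origin: centre of its underside, 6 mm above the rack's origin
- brush: bystander, leave alone: a brush, 150 mm long, 20 mm thick, lying along the far side of the old rack. Origin: centre of its underside
- dish: bystander, leave alone: a white dish, 64 mm across, 16 mm high, beside the right end of the new rack. Origin: centre of its underside
There are look-alikes about, which are no part of the job. What is shaped like the bottle_a but green, purple or turquoise is not meant.

How it is judged:
At the end, for the whole second after the job is handed in: Every bottle stands in the white rack in the compartment that mirrors its first place in the wooden rack (left end to right end and so on): origin within 20 mm of the compartment's centre along each rack axis, on its floor (within 5 mm in height), within 0.1 rad of upright, at rest (((y of pad_a in the frame of old_rack between 0.0925 and 0.1325 m and y of bottle_a in the frame of new_rack between -0.1325 and -0.0925 m) or (y of pad_a in the frame of old_rack between 0.0175 and 0.0575 m and y of bottle_a in the frame of new_rack between -0.0575 and -0.0175 m) or (y of pad_a in the frame of old_rack between -0.0575 and -0.0175 m and y of bottle_a in the frame of new_rack between 0.0175 and 0.0575 m) or (y of pad_a in the frame of old_rack between -0.1325 and -0.0925 m and y of bottle_a in the frame of new_rack between 0.0925 and 0.1325 m)) and x of bottle_a in the frame of new_rack between -0.02 and 0.02 m and z of bottle_a in the frame of new_rack between 0.004 and 0.014 m and angle between each of bottle_a, bottle_b, bottle_c, bottle_d's own z axis and vertical below 0.1 rad and linear speed of each of bottle_a, bottle_b, bottle_c, bottle_d below 0.02 m/s and angular speed of each of bottle_a, bottle_b, bottle_c, bottle_d below 0.2 rad/s and ((y of pad_b in the frame of old_rack between 0.0925 and 0.1325 m and y of bottle_b in the frame of new_rack between -0.1325 and -0.0925 m) or (y of pad_b in the frame of old_rack between 0.0175 and 0.0575 m and y of bottle_b in the frame of new_rack between -0.0575 and -0.0175 m) or (y of pad_b in the frame of old_rack between -0.0575 and -0.0175 m and y of bottle_b in the frame of new_rack between 0.0175 and 0.0575 m) or (y of pad_b in the frame of old_rack between -0.1325 and -0.0925 m and y of bottle_b in the frame of new_rack between 0.0925 and 0.1325 m)) and x of bottle_b in the frame of new_rack between -0.02 and 0.02 m and z of bottle_b in the frame of new_rack between 0.004 and 0.014 m and ((y of pad_c in the frame of old_rack between 0.0925 and 0.1325 m and y of bottle_c in the frame of new_rack between -0.1325 and -0.0925 m) or (y of pad_c in the frame of old_rack between 0.0175 and 0.0575 m and y of bottle_c in the frame of new_rack between -0.0575 and -0.0175 m) or (y of pad_c in the frame of old_rack between -0.0575 and -0.0175 m and y of bottle_c in the frame of new_rack between 0.0175 and 0.0575 m) or (y of pad_c in the frame of old_rack between -0.1325 and -0.0925 m and y of bottle_c in the frame of new_rack between 0.0925 and 0.1325 m)) and x of bottle_c in the frame of new_rack between -0.02 and 0.02 m and z of bottle_c in the frame of new_rack between 0.004 and 0.014 m and ((y of pad_d in the frame of old_rack between 0.0925 and 0.1325 m and y of bottle_d in the frame of new_rack between -0.1325 and -0.0925 m) or (y of pad_d in the frame of old_rack between 0.0175 and 0.0575 m and y of bottle_d in the frame of new_rack between -0.0575 and -0.0175 m) or (y of pad_d in the frame of old_rack between -0.0575 and -0.0175 m and y of bottle_d in the frame of new_rack between 0.0175 and 0.0575 m) or (y of pad_d in the frame of old_rack between -0.1325 and -0.0925 m and y of bottle_d in the frame of new_rack between 0.0925 and 0.1325 m)) and x of bottle_d in the frame of new_rack between -0.02 and 0.02 m and z of bottle_d in the frame of new_rack between 0.004 and 0.014 m); the robot touches nothing.
It fails at once if a bottle is dropped (let go and falling faster than 0.45 m/s, a fall of over 10 mm) ((linear speed of bottle_a above 0.45 m/s and contact force between the fingers and bottle_a below 0.5 N) or (linear speed of bottle_b above 0.45 m/s and contact force between the fingers and bottle_b below 0.5 N) or (linear speed of bottle_c above 0.45 m/s and contact force between the fingers and bottle_c below 0.5 N) or (linear speed of bottle_d above 0.45 m/s and contact force between the fingers and bottle_d below 0.5 N)).
It fails at once if a bottle is tipped over (more than 40 degrees) (angle between any of bottle_a, bottle_b, bottle_c, bottle_d's own z axis and vertical above 0.7 rad).
It fails at once if a bottle is rammed into the new rack (contact force above 60 N) (contact force between any of bottle_a, bottle_b, bottle_c, bottle_d and new_rack above 60 N).
It fails at once if the brush or the dish is pushed more than 3 cm (distance of any of brush, dish from where it was at the start of the episode above 0.03 m).
It also fails if it takes over 96 s, if anything falls off the work surface, if the arm or the gripper's body presses on something with over 40 N, if the wrist force passes 120 N, or if a joint passes its speed limit or range.

## Working session

There is one attempt and no reset: what is moved stays moved. The work goes in short steps, each a Python script; the robot and the scene stay as the last script left them, time stands still between calls to the robot, and variables do not carry over. Pictures are saved under pics/ and viewed, at most 14 in all, crops included, and the job is handed in when it is done.

```bash
mkdir -p pics; ls
python3 - <<'E'
from rig import robot
import cv2
for n in ["scene","side"]:
    cv2.imwrite(f"pics/{n}0.png",robot.grab_frame(n)[:,:,::-1]); c=robot.camera_info(n); print(n,c)
print(robot.get_state()["time"])
E
```

```text
pics
scene {'fx': 562.2997930922897, 'fy': 562.2997930922897, 'cx': 324.63256406584276, 'cy': 240.34340467237806, 'rvec': array([ 1.65958968,  2.1797237 , -0.5958003 ]), 'tvec': array([ 0.17505363, -0.43843389,  1.12800661])}
side {'fx': 455.3896971621591, 'fy': 455.3896971621591, 'cx': 328.65603213369496, 'cy': 240.0833424713394, 'rvec': array([ 0.7513605 , -2.62250315,  1.04863569]), 'tvec': array([0.4708251 , 0.24428146, 0.47184152])}
0.1
```

View pics/scene0.png

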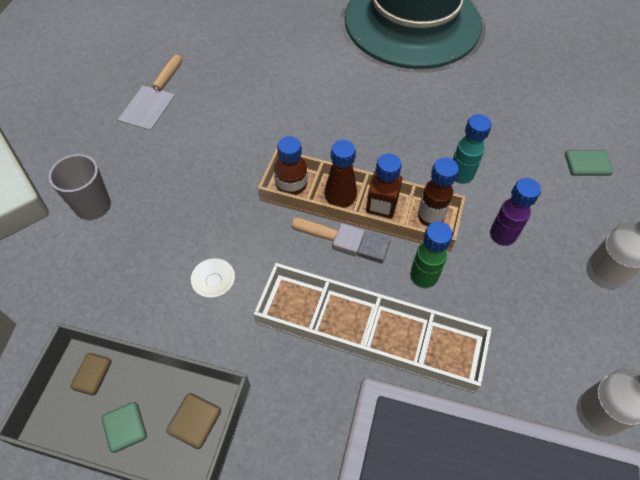

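View pics/side0.png

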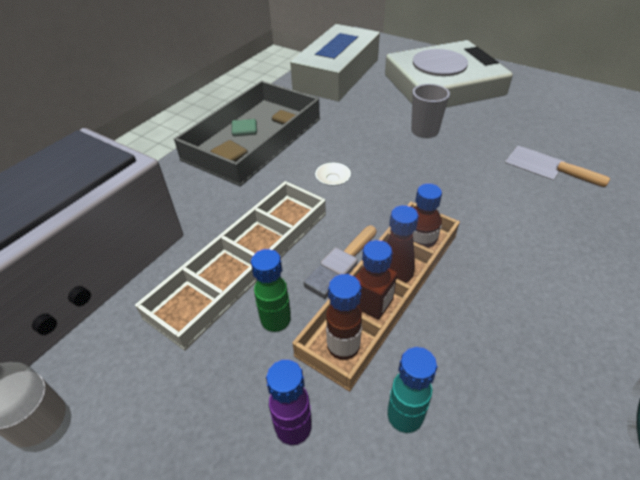

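Camera faces the robot: picture left is the robot's right. The white rack is the farther one. Old rack, from the robot's right (scene caps at (290,148), (343,153), (388,166), (445,171)): b, d, c, a. Look-alikes stand near the left end: green (437,237), purple, turquoise.

```bash
cat > h.py <<'E'
import cv2, numpy as np
from rig import robot
def ray(info,uv):
    K=np.array([[info["fx"],0,info["cx"]],[0,info["fy"],info["cy"]],[0,0,1]])
    R=cv2.Rodrigues(info["rvec"])[0]
    d=R.T@np.linalg.solve(K,[uv[0],uv[1],1]); return -R.T@info["tvec"],d
def onplane(info,uv,z):
    o,d=ray(info,uv); return o+d*(z-o[2])/d[2]
def proj(info,P):
    K=np.array([[info["fx"],0,info["cx"]],[0,info["fy"],info["cy"]],[0,0,1]])
    return cv2.projectPoints(np.array(P,float).reshape(-1,1,3),info["rvec"],info["tvec"],K,None)[0][:,0]
def tri(i1,u1,i2,u2):
    (a,d),(b,e)=ray(i1,u1),ray(i2,u2)
    s,t=np.linalg.lstsq(np.c_[d,-e],b-a,rcond=None)[0]
    return (a+s*d+b+t*e)/2,np.linalg.norm(a+s*d-b-t*e)
def blobs(img,lo,hi,amin):
    m=cv2.inRange(cv2.cvtColor(img,cv2.COLOR_RGB2HSV),np.array(lo),np.array(hi))
    n,l,s,c=cv2.connectedComponentsWithStats(m)
    return [(c[i],s[i]) for i in range(1,n) if s[i][4]>=amin],m
E
python3 - <<'E'
from h import *
np.set_printoptions(precision=4,suppress=True)
I={n:cv2.imread(f"pics/{n}0.png")[:,:,::-1].copy() for n in("scene","side")}
C={n:robot.camera_info(n) for n in I}
B={n:[b[0] for b in blobs(I[n],(105,150,60),(125,255,255),150)[0]] for n in I}
for u in B["scene"]:
    r=[(tri(C["scene"],u,C["side"],v),v) for v in B["side"]]
    for (p,e),v in r:
        if e<.006 and .06<p[2]<.16: print(u,v,p,e)
# white rack top corners: cork blobs in scene & side
for n in I:
    bl,m=blobs(I[n],(3,60,70),(20,200,255),400)
    for c,s in bl: print(n,c,s,onplane(C[n],c,.009))
E
```

```text
[478.481 126.962] [417.3059 367.4593] [0.3589 0.1506 0.1145] 0.0010326798067208285
[289.5118 149.043 ] [428.4105 192.4167] [ 0.461  -0.1114  0.098 ] 0.00204217148726505
[342.9455 152.9358] [404.3014 214.5096] [ 0.4626 -0.0312  0.1181] 0.003417716496086365
[388.7348 166.6601] [376.9008 251.893 ] [0.4643 0.0368 0.1111] 0.0015148891753183564
[445.5071 170.9039] [343.5462 288.9538] [0.4634 0.1151 0.1264] 3.8767976540498256e-05
[526.573  191.4088] [284.946 380.572] [0.4589 0.229  0.1149] 0.0007688796446819985
[438.1593 235.78  ] [266.1606 265.3355] [0.5623 0.1238 0.114 ] 0.0013627561767746656
scene [167.2494  71.7268] [153  55  29  36 421] [ 0.276 -0.406  0.009]
scene [346.4825 198.6872] [ 258  149  169   94 6081] [ 0.4633 -0.0197  0.009 ]
scene [454.0971 214.6101] [443 189  22  62 577] [0.4471 0.1494 0.009 ]
scene [313.6976 228.2605] [292 217  46  23 549] [ 0.5306 -0.0546  0.009 ]
scene [294.2337 303.0914] [ 268  280   53   47 1609] [ 0.6587 -0.0469  0.009 ]
scene [344.689  318.8152] [ 318  295   54   49 1672] [0.6628 0.0277 0.009 ]
scene [396.836  335.0219] [ 371  311   52   50 1738] [0.6668 0.1027 0.009 ]
scene [450.4455 351.6344] [ 424  326   53   52 1827] [0.6708 0.1775 0.009 ]
scene [ 90.1019 373.4424] [ 71 353  39  42 981] [ 0.8276 -0.2759  0.009 ]
scene [193.4485 420.3621] [ 167  394   54   54 1748] [ 0.8479 -0.1225  0.009 ]
side [583.8113 173.8149] [558 162  52  25 551] [ 0.2789 -0.4065  0.009 ]
side [289.8425 211.7399] [271 199  39  26 546] [ 0.6659 -0.0535  0.009 ]
side [371.4169 313.4025] [ 293  212  167  179 6356] [0.4563 0.0523 0.009 ]
side [258.5604 238.5166] [238 225  43  27 662] [0.6716 0.0217 0.009 ]
side [360.564  240.1995] [345 226  31  30 406] [ 0.5352 -0.0579  0.009 ]
side [223.4525 270.9157] [200 253  48  37 937] [0.6743 0.1001 0.009 ]
side [368.35  279.266] [350 261  40  34 500] [0.4879 0.0033 0.009 ]
side [182.5781 307.4026] [ 155  285   57   46 1294] [0.6785 0.1784 0.009 ]
```

Run:
```python
from h import *
np.set_printoptions(precision=4,suppress=True)
C={n:robot.camera_info(n) for n in("scene","side")}
print("toaster",tri(C["scene"],(366,383),C["side"],(155,151)))
s=robot.get_state();print(s["tool_rot"],s["ee_pos"])
t=.054
yaw=-t
x=np.array([np.cos(yaw),np.sin(yaw),0]);y=np.array([-np.sin(yaw),np.cos(yaw),0])
for nm,R in (("closeY",np.c_[-x,y,[0,0,-1]]),("closeY2",np.c_[x,-y,[0,0,-1]]),("closeX",np.c_[y,x,[0,0,-1]]),("closeX2",np.c_[-y,-x,[0,0,-1]])):
    for p in ([.463,-.11,.09],[.463,.115,.28],[.669,.18,.28],[.669,-.05,.13],[.56,.06,.35]):
        q=robot.ik(np.array(p),R); print(nm,p,q if q is None else np.array(q))
```

```text
toaster (array([0.7888, 0.073 , 0.1582]), np.float64(0.007128178073722057))
[[ 0.9095  0.4158 -0.0005]
 [ 0.4158 -0.9095  0.0009]
 [-0.0001 -0.001  -1.    ]] [ 0.2597 -0.5682  0.2239]
closeY [0.463, -0.11, 0.09] [ 0.7191  0.4176 -0.6506  2.0717  0.363   0.7641  1.3604]
closeY [0.463, 0.115, 0.28] [ 0.5896  0.1911 -0.9968  1.8754  0.1743  1.1671  1.0489]
closeY [0.669, 0.18, 0.28] [ 0.2294  0.6464 -0.8806  1.3351  0.4924  1.3833  0.8779]
closeY [0.669, -0.05, 0.13] [ 0.4897  0.6915 -0.6862  1.5509  0.478   1.0725  1.201 ]
closeY [0.56, 0.06, 0.35] [ 0.5058  0.3059 -0.838   1.5813  0.2311  1.3577  1.1585]
closeY2 [0.463, -0.11, 0.09] [ 0.3744  0.3542 -0.2397  2.0824  0.1255  0.7182 -1.5704]
closeY2 [0.463, 0.115, 0.28] [ 0.4168  0.1523 -0.7917  1.8792  0.1182  1.1575 -2.0415]
closeY2 [0.669, 0.18, 0.28] [ 0.0995  0.5765 -0.64    1.3401  0.3414  1.3346 -2.1663]
closeY2 [0.669, -0.05, 0.13] [ 0.1769  0.6005 -0.2122  1.5631  0.1425  0.9932 -1.7019]
closeY2 [0.56, 0.06, 0.35] [ 0.3098  0.257  -0.5764  1.5872  0.1428  1.3399 -1.9091]
closeX [0.463, -0.11, 0.09] [ 0.583   0.3839 -0.4856  2.0757  0.2622  0.74   -0.1218]
closeX [0.463, 0.115, 0.28] [ 0.4829  0.1647 -0.8684  1.8777  0.1369  1.1604 -0.4877]
closeX [0.669, 0.18, 0.28] [ 0.1819  0.6162 -0.7881  1.3369  0.4322  1.362  -0.6546]
closeX [0.669, -0.05, 0.13] [ 0.4297  0.6642 -0.5898  1.5531  0.4065  1.0492 -0.3206]
closeX [0.56, 0.06, 0.35] [ 0.4069  0.2774 -0.7029  1.5842  0.1826  1.3471 -0.3717]
closeX2 [0.463, -0.11, 0.09] [-0.6835  0.6007  1.085   2.1135 -0.7198  0.8606 -2.3583]
closeX2 [0.463, 0.115, 0.28] [ 0.6596  0.2151 -1.0859  1.874   0.2062  1.1738  2.5903]
closeX2 [0.669, 0.18, 0.28] [ 0.321   0.7303 -1.0867  1.3317  0.6375  1.4452  2.36  ]
closeX2 [0.669, -0.05, 0.13] [-0.6331  0.8746  1.0791  1.5935 -0.8186  1.1846 -2.571 ]
closeX2 [0.56, 0.06, 0.35] [ 0.6657  0.3821 -1.0837  1.5772  0.3416  1.3894  2.6371]
```

```bash
cat >> h.py <<'E'
YAW=-.054
def Rx(yaw=None):
    yaw=YAW if yaw is None else yaw
    return np.c_[[-np.sin(yaw),np.cos(yaw),0],[np.cos(yaw),np.sin(yaw),0],[0,0,-1]]
E
python3 - <<'E'
from h import *
import pickle
robot.move_ptp(np.array([.58,.04,.42]),Rx())
c=robot.camera_info("wrist"); im=robot.grab_frame("wrist")
pickle.dump((c,im),open("w1.pkl","wb")); cv2.imwrite("pics/w1.png",im[:,:,::-1])
print(robot.get_state()["time"],c)
E
```

```text
2.6833 {'fx': 339.8035092280291, 'fy': 339.8035092280291, 'cx': 319.9625771843166, 'cy': 235.60583004501768, 'rvec': array([-2.85265685,  0.07982357,  0.01377466]), 'tvec': array([-0.57635042, -0.01740205,  0.60044566])}
```

View pics/w1.png

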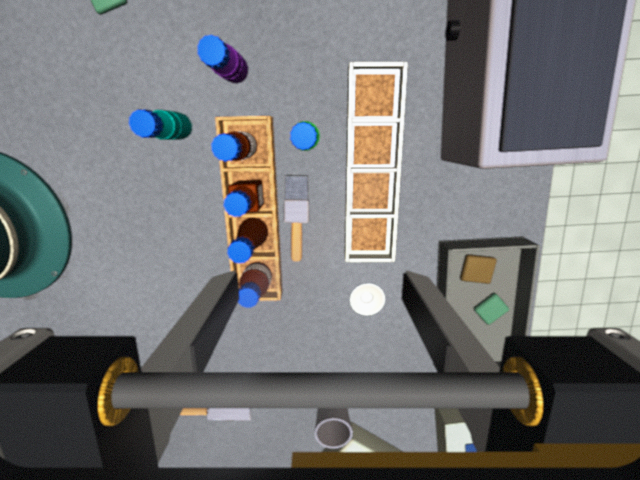

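Wrist view: white rack from (378,62) to (372,262), brush between racks (296,215), dish (368,298), caps in a column near (240,150–297). I'll use the cork edges: the edge near the camera is cut by the wall top (z 34 mm), the far edge by the floor (9 mm).

Run:
```python
from h import *
import pickle
np.set_printoptions(precision=4,suppress=True)
c,im=pickle.load(open("w1.pkl","rb"))
o=ray(c,(0,0))[0]; print("cam",o)
bl,m=blobs(im,(3,60,60),(20,200,255),800)
cs=[]
for cc,s in bl:
    if not 345<cc[0]<405: continue
    m1=np.zeros_like(m); m1[s[1]:s[1]+s[3],s[0]:s[0]+s[2]]=m[s[1]:s[1]+s[3],s[0]:s[0]+s[2]]
    b=cv2.boxPoints(cv2.minAreaRect(cv2.findNonZero(cv2.morphologyEx(m1,cv2.MORPH_OPEN,np.ones((5,5))))))
    W=np.array([onplane(c,p,.009) for p in b]); ctr=W.mean(0); mids=[]
    for k in range(4):
        e=(b[k]+b[(k+1)%4])/2; p=onplane(c,e,.009); n=p-ctr
        near=np.dot((o-p)[:2],n[:2])>0
        mids.append(onplane(c,e,.034 if near else .009))
    M=np.array(mids)[:,:2]; cs.append(M.mean(0)); print(cs[-1],np.linalg.norm(M[0]-M[2]),np.linalg.norm(M[1]-M[3]))
cs=np.array(sorted(cs,key=lambda p:-p[1])); d=cs[0]-cs[3]; print("ctr",cs.mean(0),"yaw",-np.arctan2(d[0],d[1]),np.linalg.norm(d))
S=[robot.camera_info("scene"),robot.camera_info("side")]
U={"b":[(289.5,149.0),(428.4,192.4)],"d":[(342.9,152.9),(404.3,214.5)],"c":[(388.7,166.7),(376.9,251.9)],"a":[(445.5,170.9),(343.5,289.0)]}
H=dict(a=.124,b=.094,c=.108,d=.114)
bb=[b for b,s in blobs(im,(105,150,60),(125,255,255),150)[0]]
for n in U:
    # visible cap centroid sits a bit above the cap centre
    e=[onplane(i,u,H[n]+.009-.007) for i,u in zip(S,U[n])]
    w=[onplane(c,q,H[n]+.009-.003) for q in bb]
    w=min(w,key=lambda q:np.linalg.norm(q-e[0])); print(n,e[0][:2],e[1][:2],w[:2])
```

```text
cam [0.585  0.1212 0.5798]
[0.6708 0.1757] 0.060742082430090175 0.06322528169105655
[0.6678 0.1016] 0.05807856345407318 0.0624096928291587
[0.6627 0.0284] 0.06215854635145926 0.06149654914317895
[ 0.6591 -0.0453] 0.06273109902077637 0.06226312806676283
ctr [0.6651 0.0651] yaw -0.05312803754085205 0.22133846620836375
b [ 0.4603 -0.1112] [ 0.4614 -0.1152] [ 0.4581 -0.113 ]
d [ 0.4624 -0.0303] [ 0.4629 -0.0355] [ 0.4614 -0.0296]
c [0.4642 0.0373] [0.4645 0.0351] [0.4636 0.0371]
a [0.463  0.1151] [0.4636 0.1149] [0.463  0.1135]
```

```bash
cat >> h.py <<'E'
H=dict(a=.124,b=.094,c=.108,d=.114)
CAP=dict(a=(.4632,.1145),b=(.4600,-.113),c=(.4640,.0366),d=(.4622,-.0315))
SLOT=dict(a=-.1125,c=-.0375,d=.0375,b=.1125)
NEW=np.array([.667,.064])
def lin(x,y,z,v,**k): return robot.move_linear(np.array([x,y,z]),velocity=v,**k)
def transfer(n):
    YN=-.053; g=H[n]-.010
    x,y=CAP[n]; R=Rx(YN)
    robot.move_ptp(np.array([x,y,g+.009+.06]),R)
    robot.gripper_to(.062)
    lin(x,y,g+.009,.08); robot.gripper_to(.02)
    s=robot.get_state(); print(n,"grip",s["opening"],s["grasp_force"],s["ee_pos"])
    if s["opening"]<.030: print("NO GRIP"); return
    lin(x,y,g+.16,.12)
    tx,ty=NEW+SLOT[n]*np.array([-np.sin(YN),np.cos(YN)])
    lin(tx,ty,g+.16,.18)
    s=robot.get_state(); print("carry",s["opening"],s["grasp_force"],s["force"])
    lin(tx,ty,g+.009+.014,.12); robot.pause(.2)
    hit=lin(tx,ty,g+.009-.004,.02,threshold=3)
    s=robot.get_state(); print("down",hit,s["ee_pos"],s["ee_pos"][2]-g,s["force"])
    robot.gripper_to(.062)
    lin(tx,ty,g+.009+.07,.15)
    print("t",robot.get_state()["time"])
E
python3 - <<'E'
from h import *
np.set_printoptions(precision=4,suppress=True)
transfer("b")
cv2.imwrite("pics/s1.png",robot.grab_frame("scene")[:,:,::-1])
E
```

```text
b grip 0.03330738188071429 29.999832808971405 [ 0.46   -0.113   0.0931]
carry 0.033295161217035796 29.999480545520782 [ 0.4129 -0.7185 -2.0554]
down True [0.6725 0.1765 0.0929] 0.008900109252363356 [-2.2388  0.1655  6.5883]
t 13.0417
```

View pics/s1.png

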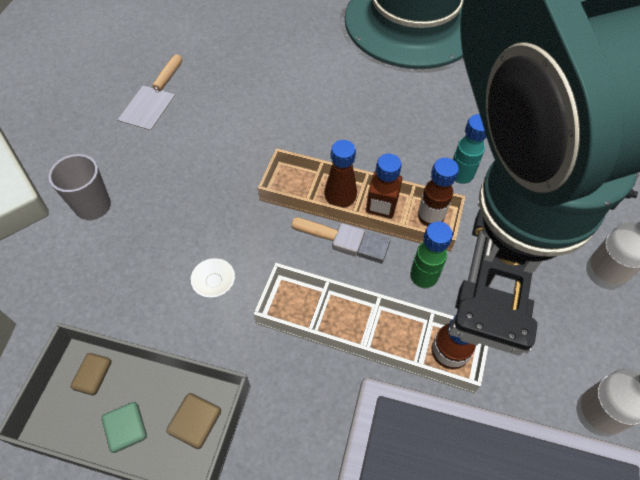

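b stands in the left compartment. Continue with d, with a higher retreat.

```bash
sed -i 's/lin(tx,ty,g+.009+.07,.15)/lin(tx,ty,max(.19,g+.08),.15)/; s/np.array(\[x,y,g+.009+.06\])/np.array([x,y,max(.17,g+.069)])/' h.py
python3 - <<'E'
from h import *
np.set_printoptions(precision=4,suppress=True)
transfer("d")
cv2.imwrite("pics/s2.png",robot.grab_frame("scene")[:,:,::-1])
E
```

```text
d grip 0.03367991542798018 29.9999338388443 [ 0.4622 -0.0315  0.1131]
carry 0.03359270217193046 29.999341070652008 [-0.6886  0.5593 -0.9041]
down True [0.6685 0.1016 0.1129] 0.008888487524028349 [-3.1499 -0.2327  6.3823]
t 22.2917
```

View pics/s2.png

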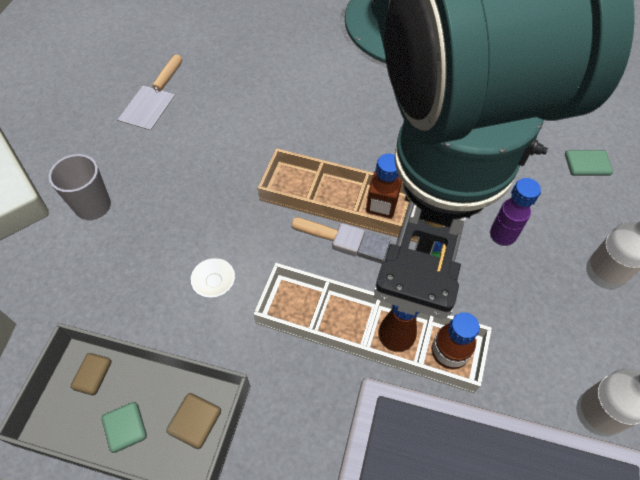

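b and d stand upright in the two left compartments (caps at (463,328) and about (405,305)). Now c and a.

Run:
```python
from h import *
np.set_printoptions(precision=4,suppress=True)
transfer("c")
cv2.imwrite("pics/s3.png",robot.grab_frame("scene")[:,:,::-1])
```

```text
c grip 0.03327044370288163 29.999982118606567 [0.464  0.0366 0.1071]
carry 0.033765767545990366 29.999455511569977 [-0.4749  0.0631 -1.5707]
down True [0.6646 0.0267 0.1069] 0.008882345262977084 [-2.8886 -0.1196  6.2465]
t 31.1083
```

View pics/s3.png

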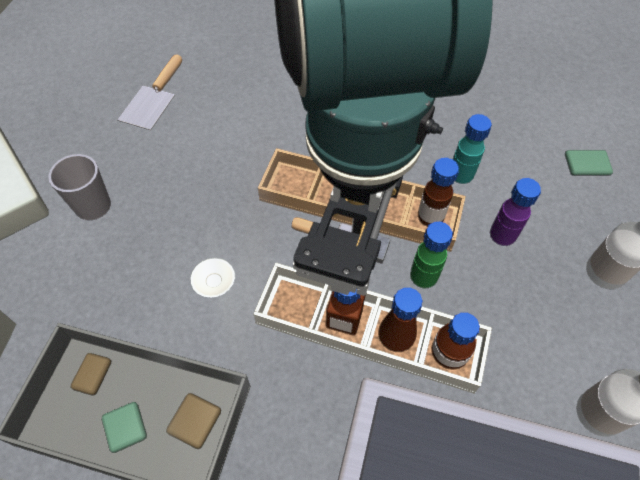

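b, d, c stand upright in line. Now a, then back off and check all four.

Run:
```python
from h import *
np.set_printoptions(precision=4,suppress=True)
transfer("a")
robot.move_ptp(np.array([.45,-.25,.40]),Rx())
A=robot.grab_frame("scene");B=robot.grab_frame("side")
cv2.imwrite("pics/end.png",A[:,:,::-1]); cv2.imwrite("pics/end2.png",B[:,:,::-1])
C=[robot.camera_info(n) for n in("scene","side")]
b1,b2=[[b[0] for b in blobs(I,(105,150,60),(125,255,255),120)[0]] for I in(A,B)]
for u in b1:
    for v in b2:
        p,e=tri(C[0],u,C[1],v)
        if e<.006 and .06<p[2]<.16: print(p,"rack",Rx(-.053)[:2,:2].T@(p[:2]-NEW),e)
```

```text
a grip 0.03352091560254251 30.000072419643402 [0.4633 0.1145 0.1231]
carry 0.03351419638272557 29.999595880508423 [ 0.2081  0.5522 -2.9142]
down True [ 0.6607 -0.0482  0.123 ] 0.008961607156838122 [-2.1719  0.1729  6.8951]
t 40.125
[0.3589 0.1506 0.1145] rack [ 0.0701 -0.3122] 0.001010540803124525
[0.4589 0.2289 0.1149] rack [ 0.1537 -0.2165] 0.0007851237657951988
[0.5627 0.1237 0.1142] rack [ 0.0541 -0.1073] 0.0010324853469696345
[ 0.6622 -0.0475  0.1302] rack [-0.1116  0.0012] 0.0021053767173070882
[0.6636 0.0273 0.1068] rack [-0.0368 -0.0014] 0.0014953060010479123
[0.6667 0.103  0.1129] rack [ 0.0389 -0.0023] 0.0012946144920069418
[0.671  0.1775 0.0933] rack [ 0.1136 -0.002 ] 0.0009751403778061324
```

View pics/end.png

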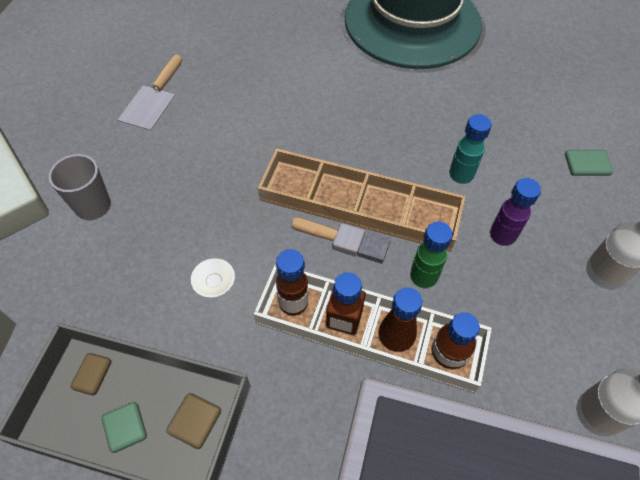

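View pics/end2.png

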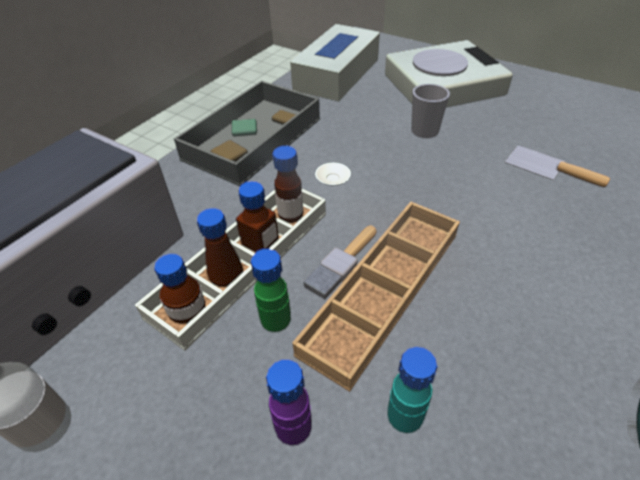

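All four bottles stand upright, one per compartment, in mirrored order (a, c, d, b from the robot's right), and the brush and dish have not moved.

```bash
python3 -c "
from rig import robot
print(robot.sign_off())"
```

```text
the job is handed in; nothing more can be done
None
```

I moved all four bottles into the white rack in reverse order and handed the job in at about 41 s; the last pictures show each upright in its own compartment, with the brush and dish where they were. The hand-in returned no verdict.

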